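# Trace the pear template on the marking pantograph

## Task

The marking pantograph's template is set up by eye and a round brass blank waits under its pen. Take the tracer by its black knob, lower it right down beside the start dot, bring the pin up against the template's edge there and follow the edge round the bulb to the finish dot with a light, steady side pressure (about 4 N, never as much as 10 N), never leaving the edge on the way; then raise the tracer fully at the finish dot, swing it back over the round rest pad and let go. Leave the small boxes and the tape roll beside the machine where they are.

Things in the scene. Friction and masses are not known exactly. Their poses are not given: they have to be found in the camera images.
- pantograph: Fixed grey base plate, 170 x 400 mm, top at z 14 mm. Origin on the worktop under the middle of the template bed; x away from the robot, y left when it stands square (may be turned). Coordinates below: this frame. Pivot column at (0, 280) mm; clamp with a round brass blank at (5, 140). Four bars, z 44 to 58 mm, let tracer and pen move freely in plan (drag under 0.5 N).
- bed_middle (a point): Middle of the aluminium template bed's top, (0, 0, 18) mm. Over it lies the bulb of the brass pear template, neck to +x, 9 mm thick (z 18 to 27), rigid. In the template's own frame, origin at the bulb's centre: bulb radius 28; each flank a concave arc of radius 36 about (45.5, +-45), meeting the bulb at (19.9, +-19.7) and, at x = 45.5, a straight neck 18 wide; clamp strap at x 62 to 74.
- left_side (a point): Where the pin's axis would pass the bulb's left (+y) if the template stood exact: (0, 31, 22) mm. But the template was clamped by eye: its bulb's centre may lie up to 6 mm off the bed's middle in x and in y and it may be turned up to 0.05 rad either way. None of this is measured: find and follow its edge by touch.
- front (a point): The like point at the bulb's front (-x): (-31, 0, 22) mm.
- right_side (a point): The like point at the bulb's right (-y): (0, -31, 22) mm.
- tracer_pin: Steel tracer pin, 6 mm in diameter, round-ended, pointing down under the knob; origin at its lower end, on its axis: 33 mm above the worktop when raised, 19 mm when fully down (1 mm above the bed), where its side can bear on the template's edge (friction about 0.15). From 6 mm of travel on it meets the template; it touches nothing else of the machine.
- knob_mid (a point): Middle of the upright black grip knob, 22 mm in diameter, 40 mm tall, spinning freely; 63 mm above the pin's lower end and in line with it when unloaded. A rubber bush lets the knob yield sideways 1 mm per 3 N (7 mm at most) against the pin, in any direction. Pressed down or pulled up it takes the pin along. Within 70 mm nothing of the machine is higher than 62 mm.
- spindle (a joint): Vertical travel of knob and pin in the tracer head, m: 0 fully raised, 0.014 fully down on its stop (within 2 mm of that is as good); stays where it is left (about 2.5 N of friction). While it is down, a solenoid in the pen head sets the pen on the blank (a stroke under 2 mm).
- start_dot (a point): Small dark dot, 6 mm across, on the bed to the left (+y) of the template's neck, at (47, 26, 18) mm. Here the pin comes down clear of the template, whose edge is some 5 to 23 mm away in -y. Lower the pin within 15 mm of the dot and bring it to the edge beside the dot.
- finish_dot (a point): The like dot to the right (-y) of the neck, at (47, -26, 18) mm. Tracing ends at the edge beside it, and the pin is raised there, within 30 mm of the dot.
- rest_pad (a point): Middle of the top of the round black rubber rest pad, 34 mm across, at the front left of the base plate: (-45, 95, 17.5) mm. Parked, the raised pin stands above it (it enters nothing).
- hex_box: Small white eight-sided box, 43 mm across, 20 mm tall, loose on the bench to the right of the machine; origin at its underside. Bystander.
- tape_roll: Roll of masking tape, 62 mm across, 18 mm tall, lying loose behind the template bed; origin at its underside. Bystander.
- ring_box: Small brown ring box, 54 x 56 x 45 mm, shut, loose in front of the machine; origin at its underside. Bystander.

How it is judged (in metres and radians):
On the way, in this order (a step that is already met when the one before it is completed fails the run):
1. the tracer is lowered (10 mm or more) and the pin bears on the template's edge (more than 0.3 N) within 26 mm of the start dot (value of joint spindle above 0.01 m and horizontal distance between tracer_pin and start_dot below 0.026 m and contact force between tracer_pin and anything else between 0.3 and 10 N), for 0.1 s.
2. the pin bears on the edge at the bulb's left side, within 14 mm of that point (value of joint spindle above 0.01 m and horizontal distance between tracer_pin and left_side below 0.014 m and contact force between tracer_pin and anything else between 0.3 and 10 N), for 0.1 s.
3. then at the bulb's front (value of joint spindle above 0.01 m and horizontal distance between tracer_pin and front below 0.014 m and contact force between tracer_pin and anything else between 0.3 and 10 N), for 0.1 s.
4. then at the bulb's right side (value of joint spindle above 0.01 m and horizontal distance between tracer_pin and right_side below 0.014 m and contact force between tracer_pin and anything else between 0.3 and 10 N), for 0.1 s.
5. then on the flank within 26 mm of the finish dot (value of joint spindle above 0.01 m and horizontal distance between tracer_pin and finish_dot below 0.026 m and contact force between tracer_pin and anything else between 0.3 and 10 N), for 0.1 s.
6. the tracer is raised (to 3 mm or less) within 30 mm of the finish dot (value of joint spindle below 0.003 m and horizontal distance between tracer_pin and finish_dot below 0.03 m), for 0.1 s.
At the end, for the whole second after the job is handed in: The tracer is raised (spindle under 3 mm), its pin stands within 17 mm of the middle of the rest pad in plan, and it is at rest (value of joint spindle below 0.003 m and horizontal distance between tracer_pin and rest_pad below 0.017 m and linear speed of tracer_pin below 0.01 m/s); the robot touches nothing.
It fails at once if the tracer pin is pressed with more than 10 N (contact force between tracer_pin and anything else above 10 N).
It fails at once if the lowered pin leaves the template's edge (under 0.1 N) on the way round, that is less than 30 mm beyond the bed's middle (value of joint spindle above 0.01 m and x of tracer_pin in the frame of pantograph below 0.03 m and contact force between tracer_pin and anything else below 0.1 N).
It fails at once if a bystander is moved by more than 20 mm (distance of any of hex_box, tape_roll, ring_box from where it was at the start of the episode above 0.02 m).
It also fails if it takes over 69 s, if anything falls off the work surface, if the arm or the gripper's body presses on something with over 40 N, if the wrist force passes 120 N, or if a joint passes its speed limit or range.

## Robot

A 7-joint arm with a two-finger parallel gripper is mounted at the origin on a cart in front of the work surface, level with it; the furniture and walls round the work are solid. World frame = base frame: x ahead of the robot, y to its left, z up, the work surface at z = 0. Lengths are in mm, angles in degrees, forces in N, time in s.
With the tool pointing down it reaches from about 425 to 975 mm from the base axis. Payload 16.7 kg.
Tool frame: the origin (TCP) lies midway between the tips of the shut fingers; the grasp point (between the pads) lies 19 mm behind it; z points along the fingers, y is the line along which they close (so a half turn about z gives the same grasp; the last joint's range is limited). The gripper opens to 85 mm and grips with 20 to 120 N. Pads are 22 mm wide; open, the fingers measure 114 mm over their backs; the gripper's body (76 mm by 85 mm) begins 54 mm behind the grasp point. The pads swing forward as they close: fully open they stand 13 mm farther back than shut.
Start: joints at [61.221, 24.414, 4.234, 92.017, -1.954, 63.644, -3.845], TCP at [233.198, -633.4, 231.302] pointing down, gripper open.
Joint ranges: [-163.25, 163.25], [-28.42, 122.38], [-70.27, 78.77], [12.13, 141.07], [-58.53, 238.53], [9.26, 117.41], [-156.51, 156.51]. Speed limits (degrees/s): [108.29, 108.29, 136.94, 136.94, 172.46, 172.46, 172.46].

## Interface

Orientations are given as [roll, pitch, yaw] about the fixed x, y, z axes, in that order (R = Rz(yaw) Ry(pitch) Rx(roll)).
In Python, from rig import read_state, grab_frame, camera_model, hand_in gives the robot as it stands.
- The arm moves only by the shell command python3 -m pendant 'ROWS'. ROWS is a JSON list of rows, 1 to 5 of them, each of 5 numbers: dx, dy, dz in mm, then a turn about the tool's z in degrees, then the finger opening in mm; each row is the pose to reach, as a shift and turn from the pose commanded when the command began, along the tool's axes at that moment; what a row does not reach only later rows make up. A row lasts 1/10 s, in which the tool goes at most 50 mm and 8.59 degrees, less where a joint would pass 70% of its speed; a pose out of reach is approached as far as the arm can. The fingers move at their own pace and stop on an object; the grip force is fixed at half the most. Time passes only in rows, so rows that do not move let the fingers close. It prints the time, the measured TCP pose, the force, the opening and the grip force at its end.
- read_state(): the state, without advancing time (a new reading comes with each control period).
- grab_frame(name): name is "scene" or "top"; returns the picture (400x640x3 uint8, red, green, blue); there is no depth.
- camera_model(name): a dict with "fx", "fy", "cx", "cy" (pixels), "k1" (the pictures are not rectified: a ray, as slopes to the right and down, at radius r is drawn at 1 + k1 r^2 times it, then the intrinsics apply), "world_to_cam" (4x4, takes a point from world to camera coordinates). Camera axes: x right, y down, z forward; pixel columns grow to the right and rows downward; lengths in mm; the calibration is good to about 2 mm. A picture is of the moment at which its call begins. camera_model takes no time and is no camera call.
- hand_in(): hands the job in; it is judged then, once.
The state is a dict: "clock": time; "q": joint angles; "dq": joint speeds; "joint_efforts": joint torques, N m; "eef_pos": TCP position; "tool_rot": TCP orientation; "contact_force": force on the tool from outside, world axes, zero at the start; "moment": the same for the moment, N m; "gripper_width": finger opening in mm; "grasp_force": force on a finger pad.
Only numpy, scipy, OpenCV 4.12 (cv2) and the standard library are available. Lean on these libraries where they do the work, as an engineer would, in place of code of your own. Each camera call takes 0.05 s, during which the arm holds its last target. There are 200 camera calls.

## Working session

There is one attempt and no reset: what is moved stays moved. The work goes in short steps, Python scripts to look and compute and a shell command to move; the robot and the scene stay as the last step left them, time stands still between calls to the robot, and variables do not carry over. Pictures are saved under pics/ and viewed, at most 10 in all, crops included, and the job is handed in when it is done.

```bash
mkdir -p pics
python3 - <<'E'
from rig import *
import cv2,numpy as np
for n in("scene","top"):
    f=grab_frame(n); cv2.imwrite(f"pics/{n}0.png",f[:,:,::-1])
    m=camera_model(n); print(n,{k:(np.round(v,4).tolist() if k=="world_to_cam" else v) for k,v in m.items()})
s=read_state();print(s)
E
```

```text
scene {'fx': 506.06915925904804, 'fy': 506.06915925904804, 'cx': 314.1832510368616, 'cy': 198.03595418867246, 'k1': -0.08261476443207778, 'world_to_cam': [[0.5396, -0.8419, 0.0111, -381.2451], [-0.4865, -0.3225, -0.812, 268.9861], [0.6872, 0.4327, -0.5836, 657.2881], [0.0, 0.0, 0.0, 1.0]]}
top {'fx': 434.6698760951344, 'fy': 434.6698760951344, 'cx': 324.3612617155897, 'cy': 194.1554375239392, 'k1': 0.007917030613694812, 'world_to_cam': [[0.0038, -1.0, -0.003, -126.1815], [-0.9959, -0.0035, -0.0903, 535.6762], [0.0902, 0.0033, -0.9959, 906.3001], [0.0, 0.0, 0.0, 1.0]]}
{'clock': 0.1, 'q': array([61.22028958, 24.44748815,  4.23182636, 92.04650024, -1.95438923,
       63.64225144, -3.84513244]), 'dq': array([-0.07245904, -0.07497848,  0.06251869, -0.16386579,  0.07601073,
        0.08621483,  0.12226964]), 'joint_efforts': array([ 7.42498058e-03, -9.51530242e+01,  3.77149299e+00, -4.64409077e+01,
        1.98374258e-02,  6.50215006e-03, -4.19824210e-05]), 'eef_pos': array([ 233.08936231, -633.11252734,  230.68023196]), 'tool_rot': array([-1.79936063e+02,  4.18593332e-03,  2.02110489e+01]), 'contact_force': array([-0.35872033,  0.77751142,  0.46834058]), 'moment': array([-0.0373949 , -0.06141878,  0.03890256]), 'grasp_force': 0.0, 'gripper_width': 85.46502548387878}
```

View pics/top0.png

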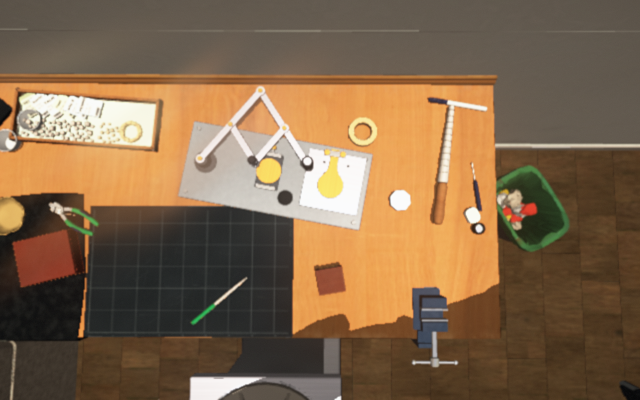

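View pics/scene0.png

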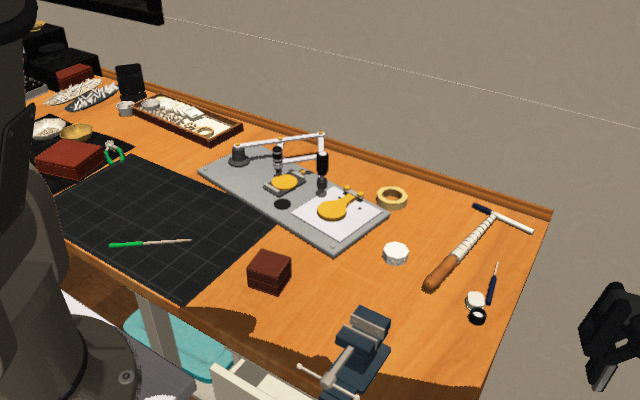

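Top: the plate has corners near (195,123), (372,153), (361,229) and (178,196). Knob is at about (307,162), rest pad (285,198), bulb (329,186). The scene view agrees.

Run:
```python
import cv2
f=cv2.imread("pics/top0.png")[110:240,230:380]
cv2.imwrite("pics/crop0.png",cv2.resize(f,None,fx=4.5,fy=4.5,interpolation=cv2.INTER_CUBIC))
```

```text
(no output)
```

View pics/crop0.png

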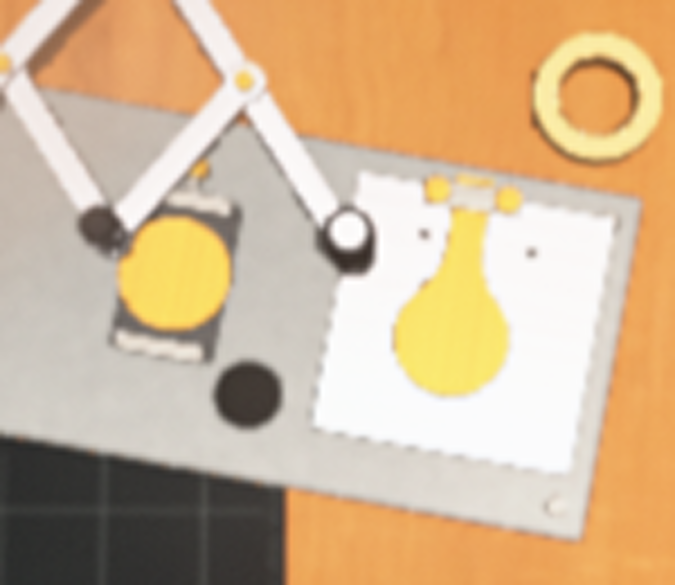

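The crop shows start dot (424,233), finish dot (531,252), pad (248,395), bulb about (451,340) and knob cap about (348,232). All are crop pixels at 4.5x.

```bash
cat > h.py <<'E'
import numpy as np,cv2
from rig import camera_model,read_state
def ray(n,uv,z):
    m=camera_model(n);p=np.array([(uv[0]-m["cx"])/m["fx"],(uv[1]-m["cy"])/m["fy"]]);q=p.copy()
    for _ in range(20):q=p/(1+m["k1"]*(q@q))
    T=np.array(m["world_to_cam"]);R=T[:3,:3];c=-R.T@T[:3,3];d=R.T@np.r_[q,1]
    return (c+d*(z-c[2])/d[2])[:2]
def proj(n,X):
    m=camera_model(n);T=np.array(m["world_to_cam"]);p=T[:3,:3]@X+T[:3,3];q=p[:2]/p[2];q=q*(1+m["k1"]*(q@q))
    return q*[m["fx"],m["fy"]]+[m["cx"],m["cy"]]
E
python3 - <<'E'
from h import *
c=lambda x,y:((x+.5)/4.5-.5+230,(y+.5)/4.5-.5+110)
pts=[(c(424,233),18,(47,26)),(c(531,252),18,(47,-26)),(c(248,395),17.5,(-45,95)),(c(639,198),14,(85,-80)),(c(580,539),14,(-85,-80)),((195,123),14,(85,320)),((178,196),14,(-85,320))]
W=np.array([ray("top",p,z) for p,z,_ in pts]);M=np.array([m for *_,m in pts],float)
for sel in (slice(0,3),slice(0,5),slice(0,7)):
    w,m=W[sel],M[sel];a=w-w.mean(0);b=m-m.mean(0)
    th=np.arctan2((b[:,0]*a[:,1]-b[:,1]*a[:,0]).sum(),(a*b).sum());R=np.array([[np.cos(th),-np.sin(th)],[np.sin(th),np.cos(th)]])
    t=w.mean(0)-R@m.mean(0);print(np.degrees(th),t,np.round(w-(m@R.T+t),1).tolist())
k=ray("top",c(348,232),116);print("knob",k,"machine",R.T@(k-t),"scene top/bottom",proj("scene",np.r_[k,116]),proj("scene",np.r_[k,76]))
b=ray("top",c(451,340),27);print("bulb",R.T@(b-t))
for s in [(280,272)]:print("ringbox",ray("top",(330,279),45),"hex",ray("top",(400,200),20))
E
python3 - <<'E'
import cv2
f=cv2.imread("pics/scene0.png")[120:250,240:400]
cv2.imwrite("pics/crop1.png",cv2.resize(f,None,fx=4.5,fy=4.5,interpolation=cv2.INTER_CUBIC))
E
```

```text
-10.055993120048404 [ 557.19597272 -140.31953644] [[0.0, 0.1], [0.0, -0.2], [-0.0, 0.1]]
-10.345045332417795 [ 557.48459789 -137.58266082] [[-0.4, -2.3], [-0.1, -2.7], [-0.8, -2.8], [-0.5, 4.6], [1.8, 3.2]]
-10.098723133306272 [ 557.10839468 -137.90245122] [[0.1, -2.2], [0.1, -2.6], [-0.0, -2.3], [-0.6, 4.7], [1.9, 4.0], [-4.0, -1.8], [2.4, 0.3]]
knob [591.98556069 -90.47814226] machine [26.02121184 52.80509751] scene top/bottom [322.43749932 153.64220567] [322.0155244  171.43945494]
bulb [-2.24063728  1.67510405]
ringbox [ 359.21817852 -136.54587611] hex [ 524.47781938 -286.53646534]
```

View pics/crop1.png

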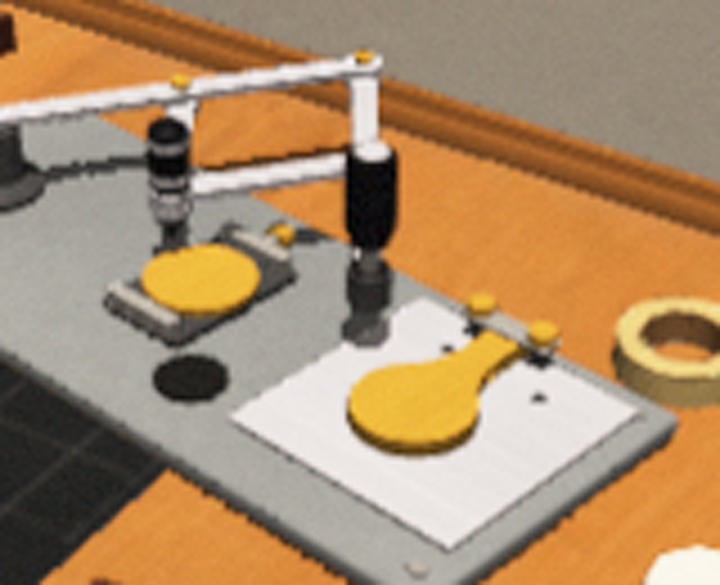

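The scene view confirms the knob cap at crop (373,152), i.e. (322.8,153.8), which matches the projected (322.4,153.6). Frame from the dots: yaw -10.06°, origin (557.2,-140.3). Next I fit the template and start moving.

```bash
cat >> h.py <<'E'
TH=np.radians(-10.056);RM=np.array([[np.cos(TH),-np.sin(TH)],[np.sin(TH),np.cos(TH)]]);T0=np.array([557.2,-140.32])
def tom(w):return RM.T@(np.asarray(w)[:2]-T0)
def tow(m):return RM@np.asarray(m,float)+T0
E
python3 - <<'E'
from h import *
from scipy.optimize import minimize
f=cv2.imread("pics/top0.png");hsv=cv2.cvtColor(f,cv2.COLOR_BGR2HSV)
# expected soft mask: saturation relative to white bed
sat=hsv[...,1].astype(float)
S=8
def outline(p):
    x0,y0,a=p;P=[]
    for t in np.radians(np.arange(45,316,3)):P.append((28*np.cos(t),28*np.sin(t)))
    fl=lambda s:[(45.5+36*np.cos(t),s*(45+36*np.sin(t))) for t in np.radians(np.linspace(-135.3,-90,16))]
    P=[(55,9)]+fl(1)[::-1]+P[0:]+fl(-1)+[(55,-9)]
    P=np.array(P);r=np.array([[np.cos(a),-np.sin(a)],[np.sin(a),np.cos(a)]]);return P@r.T+[x0,y0]
u0,v0,w,h=310,150,40,60
img=sat[v0:v0+h,u0:u0+w]/170;img=np.clip(img,0,1)
def cost(p):
    q=[]
    for m in outline(p):
        X=tow(m);q.append(proj("top",np.r_[X,26]))
    q=(np.array(q)-[u0,v0]+.5)*S
    M=np.zeros((h*S,w*S),np.uint8);cv2.fillPoly(M,[np.round(q*16).astype(np.int32)],255,shift=4)
    M=cv2.resize(M,(w,h),interpolation=cv2.INTER_AREA)/255.
    roi=np.zeros((h,w),bool);roi[15:52,3:38]=True
    return ((M-img)**2)[roi].sum()
r=minimize(cost,[-2,4,0],method="Nelder-Mead",options=dict(initial_simplex=[[-2,4,0],[1,4,0],[-2,1,0],[-2,4,.05]]))
print(r.x,r.fun,sat[183:189,320:345:4].tolist()[0])
E
python3 -m pendant '[[36,-27,0,0,85],[73,-53,0,0,85],[109,-80,0,0,85],[145,-107,0,0,85],[181,-133,0,0,85]]'
python3 -m pendant '[[36,-27,0,0,85],[73,-53,0,0,85],[109,-80,0,0,85],[145,-107,0,0,85],[181,-133,0,0,85]]'
```

```text
clock: 0.6
eef_pos: [357.7, -444.2, 231.1]
tool_rot: [-180.0, 0.0, 20.2]
contact_force: [1.4, -1.0, -0.1]
gripper_width: 84.5
grasp_force: 0.0
clock: 1.1
eef_pos: [481.6, -256.9, 231.3]
tool_rot: [-180.0, 0.0, 20.2]
contact_force: [0.9, -0.5, -0.1]
gripper_width: 85.0
grasp_force: 0.0Traceback (most recent call last):
  File "<stdin>", line 24, in <module>
    res = _minimize_neldermead(fun, x0, args, callback, bounds=bounds,
                               **options)
    fxcc = func(xcc)
    fx = function(np.copy(x), *(wrapper_args + args))
  File "<stdin>", line 18, in cost
  File "h.py", line 9, in proj
    m=camera_model(n);T=np.array(m["world_to_cam"]);p=T[:3,:3]@X+T[:3,3];q=p[:2]/p[2];q=q*(1+m["k1"]*(q@q))
ValueError: time passes only in moves, steps and waits
```

```bash
sed -i 's/^from rig.*/import rig,functools\nfrom rig import read_state\ncamera_model=functools.cache(rig.camera_model)/' h.py
cat > fit.py <<'E'
from h import *
from scipy.optimize import minimize
f=cv2.imread("pics/top0.png");sat=cv2.cvtColor(f,cv2.COLOR_BGR2HSV)[...,1].astype(float)
S=8
def outline(p):
    x0,y0,a=p
    fl=lambda s:[(45.5+36*np.cos(t),s*(45+36*np.sin(t))) for t in np.radians(np.linspace(-135.3,-90,16))]
    arc=[(28*np.cos(t),28*np.sin(t)) for t in np.radians(np.arange(46,315,3))]
    P=np.array([(55,9)]+fl(1)[::-1]+arc+fl(-1)+[(55,-9)])
    r=np.array([[np.cos(a),-np.sin(a)],[np.sin(a),np.cos(a)]]);return P@r.T+[x0,y0]
u0,v0,w,h=310,150,40,60
img=np.clip(sat[v0:v0+h,u0:u0+w]/170,0,1)
def cost(p):
    q=(np.array([proj("top",np.r_[tow(m),26]) for m in outline(p)])-[u0,v0]+.5)*S
    M=np.zeros((h*S,w*S),np.uint8);cv2.fillPoly(M,[np.round(q*16).astype(np.int32)],255,shift=4)
    M=cv2.resize(M,(w,h),interpolation=cv2.INTER_AREA)/255.
    return ((M-img)**2)[15:52,3:38].sum()
r=minimize(cost,[-2,4,0],method="Nelder-Mead",options=dict(initial_simplex=[[-2,4,0],[1,4,0],[-2,1,0],[-2,4,.05]]))
print(r.x,r.fun,sat[185,312:350:4],cost([0,0,0]))
E
python3 fit.py
python3 -m pendant '[[33,-24,0,6,85],[65,-48,0,12,85],[97,-72,0,18,85],[130,-96,0,24,85],[162.3,-119.6,0,30.27,85]]'
```

```text
[-1.21914973  4.39887881  0.0354636 ] 28.217981545559397 [  0.   1. 144. 141. 141. 142. 144. 141.   1.   1.] 115.58153402537488
clock: 1.6
eef_pos: [592.5, -88.9, 231.1]
tool_rot: [180.0, 0.0, -10.3]
contact_force: [1.0, -0.2, 0.3]
gripper_width: 84.9
grasp_force: 0.0
```

```bash
sed -i 's#/170,#/142,#' fit.py; python3 fit.py
python3 -m pendant '[[0,0,40,0,85],[0,0,80,0,85],[0,0,115,0,85],[0,0,135,0,85],[0,0,147,0,85]]'
python3 -m pendant '[[0,0,0,0,85],[0,0,0,0,60]]'
python3 -c "
from h import *;print(tom(read_state()['eef_pos']))
f=rig.grab_frame('scene')[100:260,230:430,::-1];cv2.imwrite('pics/c2.png',cv2.resize(f,None,fx=3,fy=3,interpolation=2))"
```

```text
[-1.21872284  4.5258445   0.03247472] 8.602168601931671 [  0.   1. 144. 141. 141. 142. 144. 141.   1.   1.] 111.93206295459126
clock: 2.1
eef_pos: [590.9, -90.3, 82.2]
tool_rot: [180.0, 0.2, -10.1]
contact_force: [0.9, -0.2, 0.3]
gripper_width: 84.6
grasp_force: 0.0
clock: 2.3
eef_pos: [592.5, -90.5, 85.1]
tool_rot: [-180.0, -0.0, -10.1]
contact_force: [0.6, 0.2, 0.8]
gripper_width: 72.7
grasp_force: 0.0
[26.03051814 55.25518819]
```

View pics/c2.png

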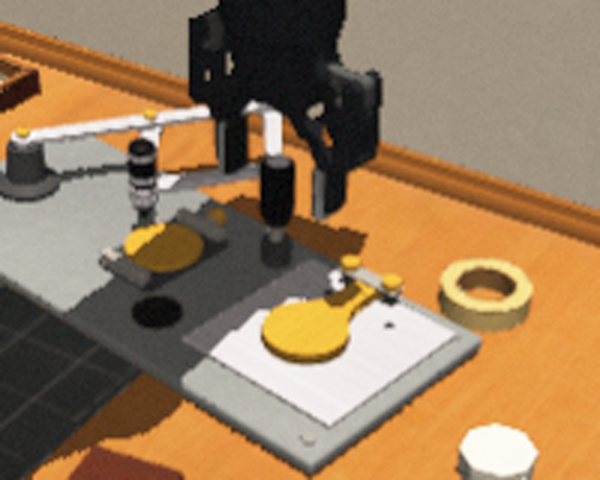

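The fingers straddle the knob evenly: knob at (277,190), fingertips at (232,165) and (325,210). Closing.

```bash
python3 -m pendant '[[0,0,0,0,45],[0,0,0,0,30],[0,0,0,0,16],[0,0,0,0,16],[0,0,0,0,16]]'
python3 -m pendant '[[0,0,0,0,16],[0,0,0,0,16],[0,0,0,0,16],[0,0,0,0,16],[0,0,0,0,16]]'
cat > s.py <<'E'
from h import *
C=np.array([-1.22,4.5]);A=.0325
s=read_state();F=np.array(s['contact_force']);m=tom(s['eef_pos']);fm=RM.T@F[:2]
r=np.array([[np.cos(A),np.sin(A)],[-np.sin(A),np.cos(A)]]);l=r@(m-C)
x,y=l
if x<=19.9*1.0 and np.hypot(x,y)>0 and abs(y)>x*.99 or x<0: d=np.hypot(x,y)-28;n=l/np.hypot(x,y)
elif x<45.5: c=np.array([45.5,np.sign(y)*45]);v=c-l;d=36-np.hypot(*v);n=v/np.hypot(*v)
else: d=abs(y)-9;n=np.array([0,np.sign(y)])
n=r.T@n
print("t",s['clock'],"M",m.round(2),"z",s['eef_pos'][2].round(1),"Fm",fm.round(2),"Fz",F[2].round(2),"gap(pin r3)",round(d-3,2),"n",n.round(3),"Fn",round(fm@n,2),"w",round(s['gripper_width'],1),"gf",s['grasp_force'])
E
python3 s.py
```

```text
clock: 2.85
eef_pos: [592.2, -90.4, 84.6]
tool_rot: [-180.0, -0.0, -10.1]
contact_force: [0.1, -0.7, 1.1]
gripper_width: 20.3
grasp_force: 58.5
clock: 3.35
eef_pos: [592.0, -90.4, 84.3]
tool_rot: [-180.0, -0.0, -10.1]
contact_force: [-0.4, 0.6, 1.9]
gripper_width: 20.1
grasp_force: 58.5
t 3.35 M [25.58 55.19] z 84.3 Fm [-0.46  0.55] Fz 1.92 gap(pin r3) 15.27 n [ 0.971 -0.239] Fn -0.58 w 20.1 gf 58.527379631996155
```

```bash
python3 -m pendant '[[5,6,0,0,16],[10,13,0,0,16],[16,20,0,0,16],[20,26,0,0,16],[22.4,28.2,0,0,16]]'
python3 -m pendant '[[0,0,0,0,16],[0,0,4,0,16],[0,0,8,0,16],[0,0,11,0,16],[0,0,13.5,0,16]]' >/dev/null
python3 -m pendant '[[0,0,0,0,16],[0,0,0,0,16]]' >/dev/null
python3 s.py;python3 -c "
from h import *
f=rig.grab_frame('scene')[100:260,230:430,::-1];cv2.imwrite('pics/c3.png',cv2.resize(f,None,fx=3,fy=3,interpolation=2))"
```

```text
clock: 3.85
eef_pos: [609.4, -123.4, 84.3]
tool_rot: [180.0, -0.0, -10.1]
contact_force: [0.1, -0.7, 0.2]
gripper_width: 20.3
grasp_force: 58.6
t 4.55 M [48.23 27.29] z 71.0 Fm [-0.07 -0.  ] Fz 3.63 gap(pin r3) 9.17 n [-0.032  0.999] Fn 0.0 w 20.4 gf 59.43430781364441
```

View pics/c3.png

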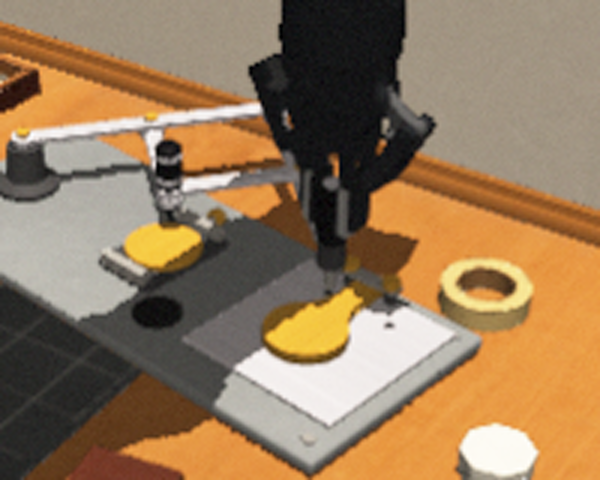

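The tracer is down beside the start dot: head at (330,265), clear of the neck edge. Feeling for the edge in -y.

```bash
python3 -m pendant '[[0,2,0,0,16],[0,4,0,0,16],[0,6,0,0,16],[0,7.5,0,0,16],[0,8.5,0,0,16]]' >/dev/null; python3 s.py
python3 -m pendant '[[0,0.25,0,0,16],[0,0.5,0,0,16],[0,0.5,0,0,16]]'>/dev/null; python3 s.py
python3 -m pendant '[[0,0.25,0,0,16],[0,0.5,0,0,16],[0,0.5,0,0,16]]'>/dev/null; python3 s.py
```

```text
t 5.1 M [48.02 18.15] z 70.9 Fm [-0.23  1.08] Fz 5.8 gap(pin r3) 0.05 n [-0.032  0.999] Fn 1.09 w 20.4 gf 59.19978439807892
t 5.4 M [48.03 17.97] z 70.9 Fm [-0.17  1.32] Fz 5.06 gap(pin r3) -0.14 n [-0.032  0.999] Fn 1.32 w 20.4 gf 59.147043228149414
t 5.7 M [48.06 17.67] z 70.9 Fm [0.32 1.5 ] Fz 5.41 gap(pin r3) -0.44 n [-0.032  0.999] Fn 1.48 w 20.1 gf 59.143134355545044
```

```bash
python3 -m pendant '[[0,0.3,0,0,16],[0,0.6,0,0,16],[0,0.6,0,0,16]]'>/dev/null; python3 s.py
python3 -m pendant '[[0,0.2,0,0,16],[0,0.3,0,0,16],[0,0.3,0,0,16]]'>/dev/null; python3 s.py
python3 -m pendant '[[0,0,0,0,16],[0,0,0,0,16]]'>/dev/null; python3 s.py
```

```text
t 6.0 M [48.05 17.27] z 70.9 Fm [-0.5  2.6] Fz 3.82 gap(pin r3) -0.84 n [-0.032  0.999] Fn 2.61 w 20.3 gf 59.13827955722809
t 6.3 M [48.06 17.13] z 70.9 Fm [-0.52  3.49] Fz 4.79 gap(pin r3) -0.98 n [-0.032  0.999] Fn 3.51 w 20.2 gf 59.14427876472473
t 6.5 M [48.07 17.1 ] z 71.0 Fm [-1.04  3.22] Fz 5.2 gap(pin r3) -1.01 n [-0.032  0.999] Fn 3.25 w 20.5 gf 59.143715500831604
```

The edge is where the fit puts it: 1.0 mm of yield gives 3.3 N. A small planner will print the way-points along the edge.

```bash
cat > plan.py <<'E'
import sys;from s import *
off=float(sys.argv[1]);st=float(sys.argv[2]);N=int(sys.argv[3])
e=3-off;t=np.radians
P=[(x,9+e) for x in np.arange(60,45.5,-.1)]+[(45.5+(36-e)*np.cos(a),45+(36-e)*np.sin(a)) for a in t(np.arange(-90,-135.3,-.1))]
P+=[((28+e)*np.cos(a),(28+e)*np.sin(a)) for a in t(np.arange(44.7,180,.1))]
P+= [(x,-y) for x,y in P[::-1]]
P=np.array(P)@r+C
L=np.r_[0,np.cumsum(np.hypot(*np.diff(P,axis=0).T))]
i=np.argmin(((P-m)**2).sum(1));print("s",L[i].round(1),"of",L[-1].round(1))
base=m
for k in range(N):
    q=np.array([[np.interp(L[i]+st*(5*k+j),L,P[:,c]) for c in(0,1)] for j in range(1,6)])
    d=(q-base)*[1,-1];print(d.round(1).tolist());base=q[-1]
E
python3 plan.py 1.25 2 3
```

```text
t 6.5 M [48.07 17.1 ] z 71.0 Fm [-1.04  3.22] Fz 5.2 gap(pin r3) -1.01 n [-0.032  0.999] Fn 3.25 w 20.5 gf 59.143715500831604
s 10.3 of 223.7
[[-2.0, 0.3], [-4.0, 0.4], [-6.0, 0.4], [-8.0, 0.3], [-10.0, 0.1]]
[[-2.0, -0.3], [-3.9, -0.8], [-5.8, -1.3], [-7.7, -2.0], [-9.6, -2.8]]
[[-1.8, -0.9], [-3.5, -1.9], [-5.2, -3.0], [-6.8, -4.1], [-8.4, -5.4]]
```

```bash
python3 -m pendant '[[-2,0.3,0,0,16],[-4,0.4,0,0,16],[-6,0.4,0,0,16],[-8,0.3,0,0,16],[-10,0.1,0,0,16]]'>/dev/null; python3 plan.py 1.25 2 2
```

```text
t 7.0 M [38.  16.7] z 71.0 Fm [2.02 3.29] Fz 4.27 gap(pin r3) -1.59 n [0.139 0.99 ] Fn 3.54 w 20.0 gf 59.094266295433044
s 20.4 of 223.7
[[-1.9, -0.7], [-3.9, -1.1], [-5.8, -1.7], [-7.7, -2.4], [-9.5, -3.1]]
[[-1.8, -0.9], [-3.5, -1.9], [-5.2, -3.0], [-6.8, -4.2], [-8.4, -5.4]]
```

```bash
python3 -m pendant '[[-2,-0.4,0,0,16],[-3.9,-0.9,0,0,16],[-5.8,-1.4,0,0,16],[-7.7,-2.1,0,0,16],[-9.5,-2.9,0,0,16]]'>/dev/null; python3 plan.py 1.3 2 2
```

```text
t 7.5 M [28.45 19.33] z 70.9 Fm [4.13 3.06] Fz 5.3 gap(pin r3) -1.72 n [0.413 0.911] Fn 4.49 w 20.4 gf 59.0490996837616
s 30.2 of 223.5
[[-1.6, -1.3], [-3.4, -2.3], [-5.1, -3.3], [-6.7, -4.5], [-8.2, -5.8]]
[[-1.5, -1.4], [-3.0, -2.6], [-4.6, -3.8], [-6.3, -4.9], [-8.0, -5.9]]
```

```bash
python3 -m pendant '[[-1.7,-1.2,0,0,16],[-3.4,-2.3,0,0,16],[-5.1,-3.3,0,0,16],[-6.7,-4.5,0,0,16],[-8.2,-5.8,0,0,16]]'>/dev/null; python3 plan.py 1.3 2 2
```

```text
t 8.0 M [20.16 24.83] z 70.9 Fm [3.83 1.28] Fz 5.64 gap(pin r3) -1.56 n [0.655 0.756] Fn 3.48 w 20.5 gf 59.15455162525177
s 40.1 of 223.5
[[-1.3, -1.6], [-2.8, -2.9], [-4.4, -4.1], [-6.1, -5.1], [-7.9, -6.1]]
[[-1.8, -0.8], [-3.7, -1.6], [-5.6, -2.2], [-7.5, -2.6], [-9.5, -3.0]]
```

```bash
python3 -m pendant '[[-1.4,-1.5,0,0,16],[-2.8,-2.9,0,0,16],[-4.4,-4,0,0,16],[-6.1,-5,0,0,16],[-7.9,-5.9,0,0,16]]'>/dev/null; python3 plan.py 1.3 2 2
```

```text
t 8.5 M [12.22 30.77] z 70.9 Fm [3.17 2.42] Fz 5.04 gap(pin r3) -1.49 n [0.455 0.89 ] Fn 3.6 w 20.5 gf 59.29273724555969
s 50.1 of 223.5
[[-1.7, -1.0], [-3.6, -1.8], [-5.5, -2.4], [-7.5, -2.8], [-9.4, -3.2]]
[[-2.0, -0.2], [-4.0, -0.3], [-6.0, -0.2], [-8.0, -0.0], [-9.9, 0.3]]
```

```bash
python3 -m pendant '[[-1.8,-0.9,0,0,16],[-3.6,-1.7,0,0,16],[-5.5,-2.3,0,0,16],[-7.5,-2.8,0,0,16],[-9.4,-3.1,0,0,16]]'>/dev/null; python3 s.py; python3 -m pendant '[[-2,-0.2,0,0,16],[-4,-0.3,0,0,16],[-6,-0.2,0,0,16],[-8,0,0,0,16],[-9.9,0.4,0,0,16]]'>/dev/null; python3 plan.py 1.3 2 2
```

```text
t 9.0 M [ 2.72 34.09] z 70.9 Fm [1.52 2.89] Fz 5.95 gap(pin r3) -1.15 n [0.132 0.991] Fn 3.07 w 20.5 gf 59.365235567092896
t 9.5 M [-7.38 33.85] z 70.8 Fm [0.7  4.18] Fz 7.16 gap(pin r3) -1.01 n [-0.205  0.979] Fn 3.94 w 20.0 gf 59.37671899795532
s 70.3 of 223.5
[[-1.9, 0.8], [-3.8, 1.4], [-5.7, 2.1], [-7.5, 3.0], [-9.2, 3.9]]
[[-1.7, 1.1], [-3.3, 2.3], [-4.8, 3.6], [-6.2, 5.0], [-7.5, 6.5]]
```

```bash
python3 -m pendant '[[-1.9,0.7,0,0,16],[-3.8,1.4,0,0,16],[-5.7,2.1,0,0,16],[-7.5,3,0,0,16],[-9.2,4,0,0,16]]'>/dev/null; python3 s.py; python3 -m pendant '[[-1.7,1.1,0,0,16],[-3.3,2.3,0,0,16],[-4.8,3.6,0,0,16],[-6.2,5,0,0,16],[-7.5,6.5,0,0,16]]'>/dev/null; python3 plan.py 1.3 2 2
```

```text
t 10.0 M [-16.77  30.  ] z 70.8 Fm [0.22 4.72] Fz 7.19 gap(pin r3) -1.13 n [-0.521  0.854] Fn 3.92 w 20.5 gf 59.44368839263916
t 10.5 M [-24.59  23.39] z 70.7 Fm [-1.97  3.67] Fz 8.19 gap(pin r3) -0.95 n [-0.778  0.629] Fn 3.84 w 20.1 gf 59.45881247520447
s 90.6 of 223.5
[[-0.9, 1.8], [-2.0, 3.5], [-3.0, 5.2], [-3.9, 7.0], [-4.6, 8.9]]
[[-0.6, 1.9], [-1.1, 3.8], [-1.4, 5.8], [-1.6, 7.8], [-1.7, 9.8]]
```

```bash
python3 -m pendant '[[-1,1.8,0,0,16],[-2,3.5,0,0,16],[-3,5.2,0,0,16],[-3.9,7,0,0,16],[-4.6,8.9,0,0,16]]'>/dev/null; python3 s.py; python3 -m pendant '[[-0.6,1.9,0,0,16],[-1.1,3.8,0,0,16],[-1.4,5.8,0,0,16],[-1.6,7.8,0,0,16],[-1.6,9.8,0,0,16]]'>/dev/null; python3 plan.py 1.2 2 2
```

```text
t 11.0 M [-29.46  14.3 ] z 70.6 Fm [-3.07  2.83] Fz 9.4 gap(pin r3) -1.11 n [-0.945  0.328] Fn 3.83 w 20.2 gf 59.530550837516785
t 11.5 M [-31.23   4.21] z 70.6 Fm [-2.68  1.86] Fz 9.56 gap(pin r3) -0.99 n [-1.   -0.01] Fn 2.66 w 20.6 gf 59.45620357990265
s 111.3 of 223.9
[[0.3, 2.0], [0.5, 4.0], [0.9, 6.0], [1.4, 7.9], [2.0, 9.8]]
[[0.7, 1.9], [1.6, 3.7], [2.6, 5.4], [3.7, 7.1], [4.9, 8.7]]
```

```bash
python3 -m pendant '[[0.4,2,0,0,16],[0.7,4,0,0,16],[1.1,6,0,0,16],[1.6,7.9,0,0,16],[2.2,9.8,0,0,16]]'>/dev/null; python3 s.py; python3 -m pendant '[[0.7,1.9,0,0,16],[1.6,3.7,0,0,16],[2.6,5.4,0,0,16],[3.7,7.1,0,0,16],[4.9,8.7,0,0,16]]'>/dev/null; python3 plan.py 1.2 2 2
```

```text
t 12.0 M [-29.14  -5.83] z 70.6 Fm [-3.52  0.45] Fz 9.35 gap(pin r3) -1.23 n [-0.938 -0.347] Fn 3.14 w 20.3 gf 59.684908390045166
t 12.5 M [-24.11 -14.73] z 70.6 Fm [-2.96 -0.83] Fz 9.41 gap(pin r3) -1.1 n [-0.766 -0.643] Fn 2.8 w 20.6 gf 59.60100173950195
s 131.8 of 223.9
[[1.4, 1.4], [2.9, 2.8], [4.4, 4.1], [6.0, 5.3], [7.7, 6.4]]
[[1.8, 1.0], [3.6, 1.8], [5.4, 2.5], [7.3, 3.1], [9.3, 3.6]]
```

```bash
python3 -m pendant '[[1.5,1.3,0,0,16],[3.1,2.6,0,0,16],[4.6,3.9,0,0,16],[6.2,5.1,0,0,16],[7.9,6.2,0,0,16]]'>/dev/null; python3 s.py; python3 -m pendant '[[1.8,1,0,0,16],[3.6,1.8,0,0,16],[5.4,2.5,0,0,16],[7.3,3.1,0,0,16],[9.3,3.5,0,0,16]]'>/dev/null; python3 plan.py 1.3 2 2
```

```text
t 13.0 M [-16.14 -21.15] z 70.6 Fm [-2.83 -1.  ] Fz 8.64 gap(pin r3) -1.33 n [-0.503 -0.864] Fn 2.29 w 20.2 gf 59.55076038837433
t 13.5 M [ -6.62 -24.71] z 70.6 Fm [-1.62 -1.85] Fz 7.75 gap(pin r3) -1.3 n [-0.182 -0.983] Fn 2.11 w 20.4 gf 59.469425082206726
s 152.0 of 223.5
[[2.0, 0.3], [4.0, 0.5], [6.0, 0.5], [8.0, 0.4], [10.0, 0.1]]
[[2.0, -0.4], [3.9, -0.9], [5.8, -1.5], [7.6, -2.3], [9.4, -3.2]]
```

```bash
python3 -m pendant '[[2,0,0,0,16],[4,0,0,0,16],[6,0,0,0,16],[8,-0.1,0,0,16],[10,-0.4,0,0,16]]'>/dev/null; python3 plan.py 1.8 2 2
```

```text
t 14.0 M [  3.58 -24.44] z 70.7 Fm [-0.33 -2.49] Fz 7.31 gap(pin r3) -1.67 n [ 0.164 -0.987] Fn 2.4 w 20.6 gf 59.42738592624664
s 160.7 of 222.0
[[2.0, -0.5], [3.9, -1.1], [5.8, -1.7], [7.6, -2.5], [9.4, -3.4]]
[[1.7, -1.0], [3.4, -2.2], [4.9, -3.4], [6.4, -4.8], [7.8, -6.2]]
```

```bash
python3 -m pendant '[[1.9,-0.8,0,0,16],[3.8,-1.5,0,0,16],[5.7,-2.2,0,0,16],[7.5,-3,0,0,16],[9.3,-3.9,0,0,16]]'>/dev/null; python3 plan.py 2.1 2 2
```

```text
t 14.5 M [ 13.03 -20.63] z 70.7 Fm [-0.08 -2.49] Fz 7.52 gap(pin r3) -2.11 n [ 0.493 -0.87 ] Fn 2.12 w 20.0 gf 59.41946804523468
s 169.9 of 221.0
[[1.7, -1.0], [3.3, -2.2], [4.9, -3.5], [6.3, -4.8], [7.7, -6.3]]
[[1.4, -1.4], [3.0, -2.7], [4.6, -3.9], [6.2, -5.0], [7.9, -6.0]]
```

```bash
python3 -m pendant '[[1.5,-1.2,0,0,16],[3.1,-2.4,0,0,16],[4.6,-3.7,0,0,16],[6,-5.1,0,0,16],[7.4,-6.6,0,0,16]]'>/dev/null; python3 plan.py 2.2 2 2
```

```text
t 15.0 M [ 20.62 -14.13] z 70.8 Fm [ 0.83 -3.21] Fz 6.37 gap(pin r3) -2.33 n [ 0.71  -0.704] Fn 2.85 w 20.6 gf 59.33152735233307
s 179.6 of 220.7
[[1.5, -1.3], [3.1, -2.6], [4.7, -3.8], [6.3, -4.9], [8.0, -5.9]]
[[1.8, -0.9], [3.6, -1.7], [5.5, -2.4], [7.4, -3.1], [9.3, -3.5]]
```

```bash
python3 -m pendant '[[1.5,-1.3,0,0,16],[3.1,-2.6,0,0,16],[4.7,-3.8,0,0,16],[6.3,-4.9,0,0,16],[8,-5.9,0,0,16]]'>/dev/null; python3 plan.py 2.1 2 2
```

```text
t 15.5 M [28.49 -8.26] z 70.8 Fm [-0.24 -4.21] Fz 6.9 gap(pin r3) -2.23 n [ 0.489 -0.872] Fn 3.55 w 20.4 gf 59.36269462108612
s 189.7 of 221.0
[[1.8, -0.8], [3.7, -1.6], [5.5, -2.4], [7.4, -3.0], [9.4, -3.5]]
[[2.0, -0.4], [3.9, -0.7], [5.9, -0.8], [7.9, -0.9], [9.9, -1.0]]
```

```bash
python3 -m pendant '[[1.8,-0.7,0,0,16],[3.7,-1.4,0,0,16],[5.5,-2.1,0,0,16],[7.4,-2.7,0,0,16],[9.4,-3.2,0,0,16]]'>/dev/null; python3 plan.py 2 2 2
```

```text
t 16.0 M [37.76 -5.01] z 70.7 Fm [-0.48 -2.74] Fz 8.35 gap(pin r3) -1.91 n [ 0.228 -0.974] Fn 2.56 w 20.2 gf 59.41654443740845
s 199.9 of 221.3
[[1.9, -0.5], [3.9, -0.8], [5.9, -1.0], [7.9, -1.0], [9.9, -1.1]]
[[2.0, -0.1], [4.0, -0.1], [6.0, -0.2], [8.0, -0.3], [10.0, -0.3]]
```

```bash
python3 -m pendant '[[1.9,-0.4,0,0,16],[3.9,-0.7,0,0,16],[5.9,-0.9,0,0,16],[7,-0.9,0,0,16],[7,-0.9,0,0,16]]'>/dev/null; python3 s.py; python3 -m pendant '[[0,0,0,0,16],[0,0,0,0,16],[0,0,0,0,16]]'>/dev/null; python3 s.py
```

```text
t 16.5 M [44.74 -4.11] z 70.7 Fm [-1.09 -3.34] Fz 7.84 gap(pin r3) -1.9 n [ 0.032 -0.999] Fn 3.3 w 20.6 gf 59.44038212299347
t 16.8 M [44.68 -4.13] z 70.7 Fm [-0.95 -2.58] Fz 8.15 gap(pin r3) -1.88 n [ 0.032 -0.999] Fn 2.55 w 20.7 gf 59.42696928977966
```

```bash
python3 -m pendant '[[0,2,0,0,16],[0,4,0,0,16],[0,6,0,0,16],[0,8,0,0,16],[0,8,0,0,16]]'>/dev/null; python3 s.py; python3 -m pendant '[[0,0,-4,0,16],[0,0,-8,0,16],[0,0,-11,0,16],[0,0,-13,0,16],[0,0,-14,0,16]]'>/dev/null; python3 s.py; python3 -m pendant '[[0,0,0,0,16],[0,0,0,0,16],[0,0,0,0,16]]'>/dev/null; python3 s.py
python3 -c "
from h import *
f=rig.grab_frame('scene')[100:260,230:430,::-1];cv2.imwrite('pics/c4.png',cv2.resize(f,None,fx=3,fy=3,interpolation=2))"
```

```text
t 17.3 M [ 44.79 -11.74] z 70.7 Fm [0.62 0.13] Fz 6.25 gap(pin r3) 5.73 n [ 0.034 -0.999] Fn -0.11 w 20.8 gf 59.38006639480591
t 17.8 M [ 45.41 -10.75] z 84.9 Fm [-0.22 -0.19] Fz -4.03 gap(pin r3) 4.76 n [ 0.032 -0.999] Fn 0.19 w 20.8 gf 58.70017111301422
t 18.1 M [ 45.64 -10.66] z 84.9 Fm [ 0.25 -0.75] Fz -1.21 gap(pin r3) 4.67 n [ 0.032 -0.999] Fn 0.75 w 20.6 gf 58.79821300506592
```

View pics/c4.png

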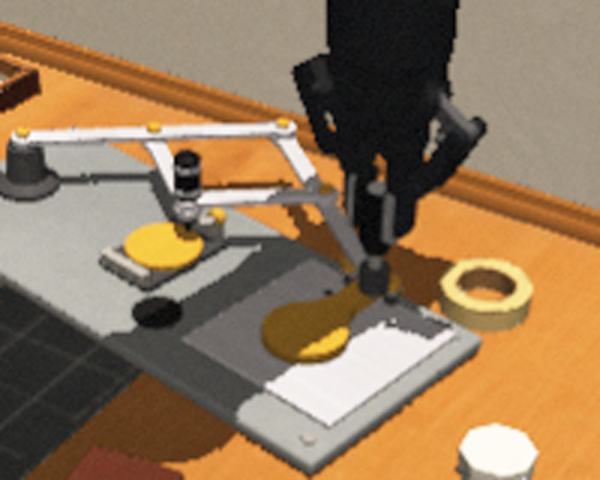

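The head is clear of the neck at (375,275) and looks raised. I pull a little more to confirm the top stop.

```bash
python3 -m pendant '[[0,0,-0.7,0,16],[0,0,-1,0,16],[0,0,-1,0,16]]'>/dev/null; python3 s.py; python3 -m pendant '[[0,0,-0.7,0,16],[0,0,-1,0,16],[0,0,-1,0,16]]'>/dev/null; python3 s.py
```

```text
t 18.45 M [ 45.35 -10.66] z 85.6 Fm [-0.05  0.21] Fz -5.76 gap(pin r3) 4.66 n [ 0.032 -0.999] Fn -0.21 w 20.3 gf 58.78701388835907
t 18.75 M [ 45.02 -10.73] z 86.3 Fm [ 0.37 -0.51] Fz -13.8 gap(pin r3) 4.72 n [ 0.032 -0.999] Fn 0.52 w 19.9 gf 59.01672720909119
```

```bash
python3 -m pendant '[[-4,-5,0.7,0,16],[-12,-14,1,0,16],[-22,-26,1,0,16],[-33,-39,1,0,16],[-45,-53,1,0,16]]'>/dev/null; python3 s.py; python3 -m pendant '[[-12,-14,0,0,16],[-24,-28,0,0,16],[-34,-40,0,0,16],[-41,-48,0,0,16],[-45,-52.7,0,0,16]]'>/dev/null;python3 -m pendant '[[0,0,0,0,16],[0,0,0,0,16],[0,0,0,0,16]]'>/dev/null;  python3 s.py
```

```text
t 19.25 M [-0.7  43.85] z 85.9 Fm [0.26 0.61] Fz -9.92 gap(pin r3) 8.35 n [0.013 1.   ] Fn 0.61 w 20.3 gf 59.38370704650879
t 20.05 M [-43.99  94.48] z 85.8 Fm [ 0.67 -0.65] Fz -9.2 gap(pin r3) 68.63 n [-0.429  0.903] Fn -0.87 w 20.0 gf 59.44980025291443
```

```bash
python3 -m pendant '[[0,0,0,0,30],[0,0,0,0,45],[0,0,0,0,55],[0,0,0,0,55],[0,0,0,0,55]]'; python3 -m pendant '[[0,0,-15,0,55],[0,0,-35,0,55],[0,0,-60,0,55],[0,0,-85,0,55],[0,0,-100,0,55]]';python3 -m pendant '[[0,0,0,0,55],[0,0,0,0,55],[0,0,0,0,55]]'
python3 -c "
from h import *
k=tow((-45,95));print([proj(c,np.r_[k,z]) for c in('scene','top') for z in (17.5,116)])
f=rig.grab_frame('scene')[100:260,230:430,::-1];cv2.imwrite('pics/c5.png',cv2.resize(f,None,fx=3,fy=3,interpolation=2))"
```

```text
clock: 20.55
eef_pos: [530.2, -39.0, 86.0]
tool_rot: [-180.0, -0.0, -10.1]
contact_force: [0.3, -0.2, -0.5]
gripper_width: 54.9
grasp_force: 0.0
clock: 21.05
eef_pos: [530.6, -39.0, 187.8]
tool_rot: [-180.0, -0.1, -10.1]
contact_force: [0.6, -0.4, 0.6]
gripper_width: 55.1
grasp_force: 0.0
clock: 21.35
eef_pos: [529.6, -39.0, 185.0]
tool_rot: [180.0, 0.1, -10.1]
contact_force: [-0.3, 0.8, 0.1]
gripper_width: 54.7
grasp_force: 0.0
[array([282.32595558, 202.99123703]), array([280.97668832, 160.11234459]), array([284.76352631, 197.36638869]), array([279.97743534, 193.13279967])]
```

View pics/c5.png

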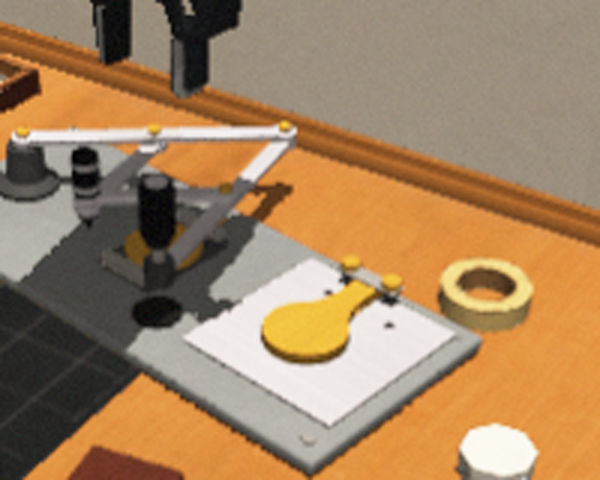

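The knob top at (155,183) sits where the projection for a raised, parked tracer puts it, (153,180). The pin is over the pad at (157,312), the robot is clear and the bystanders are unmoved.

```bash
python3 -c "from rig import hand_in;print(hand_in())"
```

```text
the job is handed in; nothing more can be done
None
```

I traced the template's edge from the start dot to the finish dot, with 2–4.5 N of side force at each check, parked the raised tracer over the rest pad, released it and handed the job in at about 21 s; the verdict was not shown.

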